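# Put the dip cup in the display case and ease its glass shut

## Robot

A 6-joint arm with a two-finger parallel gripper is mounted at the origin on the work surface. World frame = base frame: x ahead of the robot, y to its left, z up, the work surface at z = 0. Lengths are in m, angles in rad, forces in N, time in s.
With the tool pointing down it reaches from about 0.25 to 0.8 m from the base axis. Payload 3.9 kg.
Tool frame: the origin (TCP) lies on the centre line of the jaws, within the pads' length; the fingertips stand 22 mm ahead of it and the grasp point (between the pads) lies 3 mm ahead of it; z points along the fingers, y is the line along which they close (so a half turn about z gives the same grasp; the last joint's range is limited). The gripper opens to 85 mm and grips with 20 to 120 N. Pads are 22 mm wide; open, the fingers measure 114 mm over their backs; the gripper's body (76 mm by 85 mm) begins 54 mm behind the grasp point. The pads swing forward as they close: fully open they stand 13 mm farther back than shut.
Start: joints at [1.317, 0.26, -0.138, 1.173, 0, 1.571], TCP at [0.132, 0.508, 0.253] pointing down, gripper open.
Joint ranges: [-2.78, 2.78], [-0.83, 1.72], [-1.28, 1.37], [-1.9, 2.12], [-1.57, 1.48], [-3.14, 3.14]. Speed limits (rad/s): [2.57, 2.57, 3.14, 3.14, 3.14, 3.14].

## Interface

Orientations are given as a unit quaternion [w, x, y, z].
In Python, from workcell import sense, grab_frame, job_done gives the robot as it stands.
- The arm moves only by the tool jog_arm, never from a script. Its argument "series" is a list that holds one entry, the list of rows, each a list of 7 numbers: the shift along the tool's x, y, z in m, then the turn, a rotation vector about the tool's x, y, z in rad, then the finger opening in m, from 0 to 0.0854. In form: [[[dx, dy, dz, wx, wy, wz, claw], ...]]. A call has 1 to 5 rows; each row is the pose to reach, as a shift and turn from the pose commanded when the call began, along the tool's axes at that moment; what a row does not reach only later rows make up. A row lasts 1/8 s, in which the tool goes at most 62.5 mm and 10.7 degrees, less where a joint would pass 70% of its speed; a pose out of reach is approached as far as the arm can. A call with a gripper value outside its range is refused whole. The fingers move at their own pace and stop on an object; "squeeze" is the grip in N (left out, the last holds). Time passes only in rows, so rows that repeat a pose let the fingers close. It gives the time, the measured TCP pose, the force, the opening and the grip force at its end, in the units of the state.
- sense(): the state, without advancing time (a new reading comes with each control period).
- grab_frame(name): name is "scene" or "top" or "wrist"; returns a dict with "img" (384x512x3 uint8, blue, green, red), "depth" (384x512 float32, m along the optical axis (not along the pixel's ray), 0 where there is no reading), "K" (3x3 intrinsics, pixels), "world_to_cam" (4x4, takes a point from world to camera coordinates). Camera axes: x right, y up, looking along -z (the intrinsics and any distortion apply to the point x, -y, -z); pixel columns grow to the right and rows downward; lengths in m; the calibration is good to about 2 mm. The wrist camera is an equidistant fisheye: a pixel r from the principal point sees the ray r / f radians off the axis. A picture is of the moment at which its call begins.
- job_done(): hands the job in; it is judged then, once.
The state is a dict: "clock": time; "joint_pos": joint angles; "dq": joint speeds; "joint_torque": joint torques, N m; "position": TCP position; "orientation": TCP orientation; "wrist_force": force on the tool from outside, world axes, zero at the start; "torque": the same for the moment, N m; "width": finger opening in m; "grip_force": force on a finger pad.
Only numpy, scipy, OpenCV 4.12 (cv2) and the standard library are available. Lean on these libraries where they do the work, as an engineer would, in place of code of your own. Each camera call takes 0.05 s, during which the arm holds its last target. There are 200 camera calls.

## Task

Put the small lidded dip cup standing beside the display case into the open half of the case, upright, and then slide the glass top shut until it meets its stop. The cup is thin plastic and the top is glass: hold the cup and the grip on the glass only lightly, keep the cup upright and set it down softly, do not lean on the case or the glass, and do not let the glass bang shut. Leave the other things on the table alone.

Things in the scene. Friction and masses are not known exactly. Their poses are not given: they have to be found in the camera images.
- cup: small round white deli cup with a press-on pale grey lid: 74 mm tall, thin plastic that dents when each finger presses with more than about 45 N, filled (about 0.18 kg, uncertain). Side tapers from 48 mm diameter at the foot to 55 mm under the lid; the lid is the top 12 mm and 58 mm in diameter. Origin at the centre of its underside, z up along its axis
- case: display case fixed to the table: yellow-framed glass-sided box, 240 mm (x) by 440 (y) by 110 high. Origin: centre of its underside. Floor 12 mm thick, walls 14. Its -y half is roofed by fixed glass with flatbreads under it; its +y half is empty and open at the top but for the sliding glass (clear inside 212 mm along x, y = 0 to +206 mm). Runners and a stop bar stand 11 mm above the rim
- bay (a point): centre of the inner floor of the open (+y) half of the case: 12 mm above the table, at case x = 0, y = +100 mm; its axes are those of the case
- pane (a joint): opening of the sliding glass top in m: 0 = shut against the stop bar at the +y end of the case (covering the open half), up to 0.2 = fully open (lying over the fixed glass). The glass closes by moving towards the case's +y; its friction is about 2 N, it stays where it is left
- pane_grip (a point): centre of the top edge of the steel grip fin in the middle of the sliding glass, 146 mm above the table. The fin is 70 mm long (case x), 14 mm thick (case y), 30 mm tall above the glass, whose top is at 116 mm; the glass is 222 mm (case x) by 206 mm (case y). Axes as the case; moves with the glass
- bottle: round cream squeeze bottle with a white pointed nozzle, 50 mm diameter, 155 mm tall, loose; a bystander. Origin at the centre of its underside
- tub: large square whitish food tub with lid, 110 x 140 x 96 mm, loose; a bystander. Origin at the centre of its underside
- bowl: steel bowl, 130 mm across, 50 mm high, loose; a bystander. Origin at the centre of its underside
There are look-alikes about, which are no part of the job. What is shaped like the cup but black, brown or yellow is not meant.

How it is judged:
By the outcome, as a careful person would: the job done as asked, in the order asked, and still so for the second after the job is handed in, with the robot touching nothing.
It also fails if it takes over 58 s, if anything falls off the work surface, if the arm or the gripper's body presses on something with over 40 N, if the wrist force passes 120 N, or if a joint passes its speed limit or range.

## Working session

There is one attempt and no reset: what is moved stays moved. The work goes in short steps, Python scripts to look and compute and a tool call to move; the robot and the scene stay as the last step left them, time stands still between calls to the robot, and variables do not carry over. Pictures are saved under pics/ and viewed, at most 12 in all, crops included, and the job is handed in when it is done.

Besides the shell and the picture viewer there is one more tool, called after "Call:" by a JSON object that holds its "method" and its "body", one argument or row to a line. jog_arm: Moves the arm, as the interface text tells. Its arguments: {"type":"object","properties":{"series":{"type":"array"},"squeeze":{"type":"number"}},"required":["series"]}

```bash
mkdir -p pics; ls; python3 - <<'E'
from workcell import sense, grab_frame
import cv2,numpy as np
s=sense(); print(s['clock'],s['position'],s['orientation'],s['width'],s['wrist_force'])
for n in('scene','top'):
    f=grab_frame(n); cv2.imwrite(f'pics/{n}0.png',f['img']); np.savez(f'{n}0.npz',**f)
    print(n,f['K'].tolist(),np.round(f['world_to_cam'],3).tolist(),(f['depth']>0).mean())
E
```

```text
pics
0.0 [0.1316502  0.5075579  0.25247606] [-1.21554496e-04  1.26573434e-01  9.91956760e-01 -9.67741106e-04] 0.08549390046470012 [-0.06942107  0.71308293 -0.11449656]
scene [[452.2149483644097, 0.0, 258.42103717427136], [0.0, 452.2149483644097, 193.7435595188159], [0.0, 0.0, 1.0]] [[0.348, 0.937, -0.018, -0.304], [-0.661, 0.26, 0.704, 0.247], [0.664, -0.233, 0.71, -1.583], [0.0, 0.0, 0.0, 1.0]] 0.9961344401041666
top [[376.5209507791198, 0.0, 259.2772838545649], [0.0, 376.5209507791198, 195.41546689592573], [0.0, 0.0, 1.0]] [[-0.0, -1.0, -0.001, 0.158], [0.993, -0.001, 0.122, -0.567], [-0.122, -0.001, 0.993, -0.881], [0.0, 0.0, 0.0, 1.0]] 0.9959157307942709
```

View pics/scene0.png

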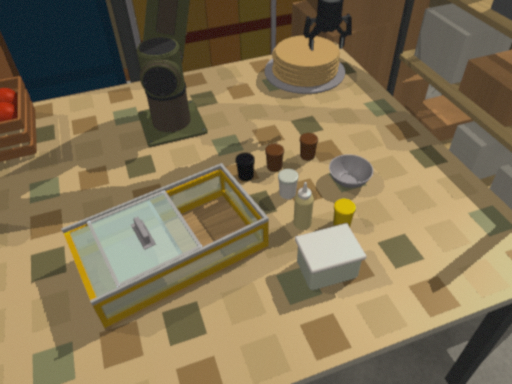

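View pics/top0.png

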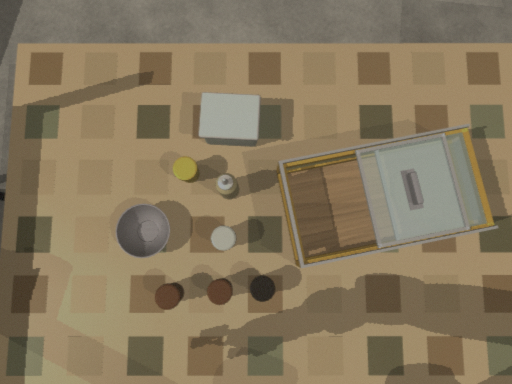

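The top view shows the case at right, with its pane open at the far end and the fin at (412,190). The candidates with the cup's shape, by top-view pixel, are white (223,238), black (262,288), brown (219,291) and (168,296), and yellow (185,169). Only the one at (223,238) is white with a pale lid, and it stands beside the case. I'll confirm it in a crop and measure.

```bash
cat > h.py <<'E'
import numpy as np, cv2
def ray(f,px):
    K=f['K'];T=f['world_to_cam'];R=T[:3,:3];o=-R.T@T[:3,3]
    px=np.atleast_2d(np.asarray(px,float))
    d=np.c_[(px[:,0]-K[0,2])/K[0,0],-(px[:,1]-K[1,2])/K[1,1],-np.ones(len(px))]
    return o,d@R          # d scaled to unit depth
def plane(f,px,z):
    o,d=ray(f,px); return o+d*((z-o[2])/d[:,2])[:,None]
def cloud(f):
    h,w=f['depth'].shape; u,v=np.meshgrid(np.arange(w),np.arange(h))
    o,d=ray(f,np.c_[u.ravel(),v.ravel()])
    P=o+d*f['depth'].ravel()[:,None]; return P.reshape(h,w,3)
E
python3 - <<'E'
from h import *
t=dict(np.load('top0.npz'));s=dict(np.load('scene0.npz'))
P=cloud(t);Q=cloud(s)
def rep(n,C,c,r):
    m=C[c[1]-r:c[1]+r+1,c[0]-r:c[0]+r+1].reshape(-1,3); print(n,np.round(np.median(m,0),4))
rep('cup lid',P,(223,238),4);rep('cup scene',Q,(288,177),3);rep('table',P,(260,120),4);rep('fin',P,(412,190),2);rep('glass',P,(440,200),3);rep('bayfloor',P,(330,200),4)
hsv=cv2.cvtColor(t['img'],cv2.COLOR_BGR2HSV)
# cup lid: points 60..85mm high near the cup
for n,C,c in(('top',P,(223,238)),('scene',Q,(288,183))):
    m=((C[...,2]>.068)&(C[...,2]<.082)).astype(np.uint8)
    k,l,st,ce=cv2.connectedComponentsWithStats(m); i=l[c[1]-2 if n=='top' else c[1]-6,c[0]]
    pts=C[l==i]; (cc,r)=cv2.minEnclosingCircle(pts[:,:2].astype(np.float32)); print(n,i,len(pts),cc,r,pts.mean(0))
# objects' heights
for n,c in dict(black=(262,288),brown=(219,291),brown2=(168,296),yellow=(185,169),bottle=(227,183),tub=(230,115),bowl=(150,230)).items(): rep(n,P,c,2)
# rim of case: z 0.09..0.13
m=((P[...,2]>.085)&(P[...,2]<.135)); m[:, :265]=0
r=cv2.minAreaRect(P[m][:,:2].astype(np.float32)); print('rim',r)
m2=m.astype(np.uint8)*255
fin=(P[...,2]>.137)&(P[...,2]<.155); fin[:,:360]=0
print('fin',fin.sum(),cv2.minAreaRect(P[fin][:,:2].astype(np.float32)) if fin.sum() else 0)
a=cv2.resize(t['img'][80:320,150:310],None,fx=2.5,fy=2.5,interpolation=3); b=cv2.resize(t['img'][110:280,270:500],None,fx=3,fy=3,interpolation=3)
cv2.imwrite('pics/cup.png',a); cv2.imwrite('pics/case.png',b)
E
```

```text
cup lid [0.464  0.2414 0.0742]
cup scene [0.4753 0.2384 0.0753]
table [0.7583 0.1562 0.0024]
fin [ 0.5671 -0.1739  0.1322]
glass [ 0.5468 -0.2415  0.116 ]
bayfloor [ 0.5586 -0.0181  0.0117]
top 12 494 (0.4650890827178955, 0.24139928817749023) 0.028902607038617134 [0.46471802 0.24107375 0.07389356]
scene 13 247 (0.4665931165218353, 0.2391410917043686) 0.03159797191619873 [0.46940681 0.23975826 0.07430765]
black [0.3516 0.1521 0.0748]
brown [0.345  0.2492 0.0744]
brown2 [0.3341 0.3641 0.0738]
yellow [0.6255 0.3325 0.0737]
bottle [0.583  0.2287 0.1279]
tub [0.7487 0.2263 0.096 ]
bowl [0.4845 0.4302 0.0045]
rim ((0.5604947209358215, -0.12379978597164154), (0.2410082370042801, 0.4417520761489868), 11.25069522857666)
fin 245 ((0.5713948607444763, -0.17951172590255737), (0.06969492882490158, 0.014823147095739841), 12.439701080322266)
```

View pics/cup.png

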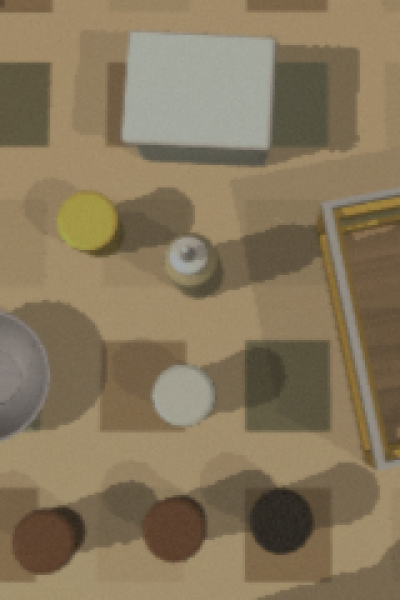

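View pics/case.png

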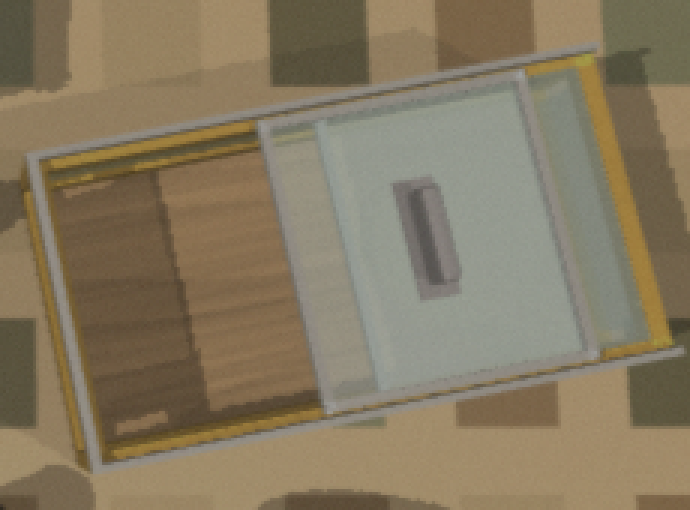

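The crop confirms the white cup with the pale lid at (184,395), top-view (223,238). It measures (0.465, 0.241), lid top at 74 mm, radius 29 mm, which fits. The case crop shows the open end at the left and the fin at (430,240). The case centre is about (0.5605, -0.124) with a yaw of about 11.5°. The rim measures 241x442 mm and the fin 70x15 mm, both as given.

```bash
cat > go.py <<'E'
import sys,numpy as np
from workcell import sense
from scipy.spatial.transform import Rotation as Ro
s=sense(); q=s['orientation']; R=Ro.from_quat([q[1],q[2],q[3],q[0]])
def to(p,yaw=None):   # shift in tool axes to world p; yaw = wanted world angle (deg) of tool y, tool straight down
    d=R.inv().apply(np.array(p)-s['position']); print('shift',np.round(d,4),'len',round(float(np.linalg.norm(d)),3))
    if yaw is not None:
        y=np.radians(yaw); Y=np.array([np.cos(y),np.sin(y),0]); Z=np.array([0,0,-1.]); X=np.cross(Y,Z)
        print('turn',np.round((R.inv()*Ro.from_matrix(np.c_[X,Y,Z])).as_rotvec(),3))
def case(x,y): 
    a=np.radians(11.5); return .5605+x*np.cos(a)-y*np.sin(a), -.1238+x*np.sin(a)+y*np.cos(a)
def st(): 
    print('t',s['clock'],'p',np.round(s['position'],4),'w',round(s['width'],4),'g',s['grip_force'],'F',np.round(s['wrist_force'],1),'j',np.round(s['joint_pos'],2))
E
python3 - <<'E'
from go import *
st(); to([.465,.241,.2],101.5); to([.465,.241,.041]); print(case(0,.126),case(0,-.057))
E
```

```text
t 0.1 p [0.1317 0.5076 0.2525] w 0.0854 g 0.0 F [-0.7  0.6  0.5] j [ 1.32  0.26 -0.14  1.17  0.    1.57]
shift [-0.3896 -0.1743  0.0528] len 0.43
turn [-0.002 -0.    -0.454]
shift [-0.3896 -0.174   0.2118] len 0.476
(np.float64(0.5353796402634331), np.float64(-0.00032948721777546763)) (np.float64(0.5718639722617802), np.float64(-0.17965570816338727))
```

Call:
{"method": "jog_arm", "body": {
  "series": [
    [[-0.04,-0.018,0.005,0,0,-0.05,0.085],[-0.095,-0.042,0.013,0,0,-0.15,0.085],[-0.15,-0.067,0.02,0,0,-0.25,0.085],[-0.205,-0.092,0.028,0,0,-0.35,0.085],[-0.26,-0.116,0.035,0,0,-0.45,0.085]]
  ],
  "squeeze": 22
}}

```text
clock: 0.72
position: [0.3554, 0.329, 0.2178]
orientation: [-0.0, -0.1, 0.995, -0.0]
wrist_force: [0.3, 1.7, -0.9]
width: 0.0853
grip_force: 0.0
```

```bash
python3 - <<'E'
from go import *
st(); to([.465,.241,.2],101.5); to([.465,.241,.041])
E
```

```text
t 0.725 p [0.3554 0.329  0.2178] w 0.0853 g 0.0 F [ 0.3  1.7 -0.9] j [ 0.75  0.21 -0.3   1.06  0.    0.55]
shift [-0.09   -0.108   0.0178] len 0.142
turn [-0.    -0.    -0.001]
shift [-0.09   -0.108   0.1768] len 0.226
```

Call:
{"method": "jog_arm", "body": {
  "series": [
    [[-0.035,-0.042,0.01,0,0,0,0.085],[-0.07,-0.084,0.03,0,0,0,0.085],[-0.09,-0.108,0.06,0,0,0,0.085],[-0.09,-0.108,0.085,0,0,0,0.085],[-0.09,-0.108,0.085,0,0,0,0.085]]
  ]
}}

```text
clock: 1.35
position: [0.462, 0.2407, 0.1311]
orientation: [-0.003, -0.097, 0.995, -0.001]
wrist_force: [-0.5, -0.1, -0.5]
width: 0.0852
grip_force: 0.0
```

```bash
python3 - <<'E'
from go import *
from workcell import grab_frame
import cv2
st(); to([.465,.241,.041],101.5)
f=grab_frame('wrist'); cv2.imwrite('pics/w1.png',f['img'])
E
```

```text
t 1.35 p [0.462  0.2407 0.1311] w 0.0852 g 0.0 F [-0.5 -0.1 -0.5] j [ 0.48  0.34 -0.36  0.88  0.    0.29]
shift [-0.0035 -0.0002  0.0901] len 0.09
turn [-0.002 -0.006 -0.006]
```

View pics/w1.png

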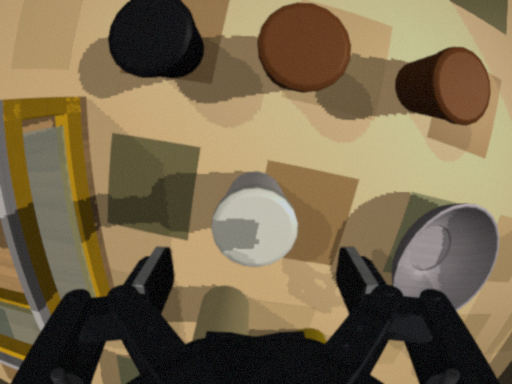

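The wrist view shows the white lid at (255,228), centred between the open fingers (160 to 350). I'll descend straight down and close lightly.

Call:
{"method": "jog_arm", "body": {
  "series": [
    [[0,0,0.025,0,0,0,0.085],[0,0,0.05,0,0,0,0.085],[0,0,0.075,0,0,0,0.085],[0,0,0.09,0,0,0,0.085],[0,0,0.09,0,0,0,0.085]]
  ]
}}

```text
clock: 2.02
position: [0.4632, 0.2424, 0.0432]
orientation: [-0.0, -0.098, 0.995, -0.0]
wrist_force: [0.2, -0.1, -0.3]
width: 0.0849
grip_force: 0.0
```

Call:
{"method": "jog_arm", "body": {
  "series": [
    [[0,0,0,0,0,0,0.07],[0,0,0,0,0,0,0.06],[0,0,0,0,0,0,0.055],[0,0,0,0,0,0,0.05],[0,0,0,0,0,0,0.045]]
  ],
  "squeeze": 22
}}

```text
clock: 2.65
position: [0.4645, 0.2425, 0.0443]
orientation: [0.001, -0.098, 0.995, 0.0]
wrist_force: [-0.3, -0.9, 5.5]
width: 0.0547
grip_force: 33.9
```

Call:
{"method": "jog_arm", "body": {
  "series": [
    [[0,0,0,0,0,0,0.045],[0,0,0,0,0,0,0.045]]
  ],
  "squeeze": 20
}}

```text
clock: 2.9
position: [0.4645, 0.2425, 0.0443]
orientation: [0.001, -0.098, 0.995, 0.0]
wrist_force: [-1.2, -1.1, 5.2]
width: 0.0549
grip_force: 33.9
```

```bash
python3 - <<'E'
from go import *
st()
E
```

```text
t 2.9 p [0.4645 0.2425 0.0443] w 0.0549 g 33.87387633032631 F [-1.2 -1.1  5.2] j [ 0.48  0.44 -0.48  0.65 -0.    0.29]
```

Call:
{"method": "jog_arm", "body": {
  "series": [
    [[0,0,0,0,0,0,0.053],[0,0,0,0,0,0,0.053]]
  ],
  "squeeze": 20
}}

```text
clock: 3.15
position: [0.4645, 0.2425, 0.0443]
orientation: [0.001, -0.098, 0.995, 0.0]
wrist_force: [0.4, -0.4, 6.3]
width: 0.055
grip_force: 33.9
```

Call:
{"method": "jog_arm", "body": {
  "series": [
    [[0,0,-0.004,0,0,0,0.053],[0,0,-0.01,0,0,0,0.053],[0,0,-0.02,0,0,0,0.053],[0,0,-0.03,0,0,0,0.053],[0,0,-0.03,0,0,0,0.053]]
  ]
}}

```text
clock: 3.78
position: [0.4646, 0.2427, 0.0745]
orientation: [0.001, -0.098, 0.995, 0.0]
wrist_force: [0.1, -0.4, -1.2]
width: 0.0546
grip_force: 35.3
```

```bash
python3 - <<'E'
from go import *
from workcell import grab_frame
import cv2
st(); x,y=case(0,.126); to([x,y,.2],101.5); to([.465,.241,.2])
f=grab_frame('wrist'); g=grab_frame('scene')
cv2.imwrite('pics/w2.png',np.hstack([cv2.resize(f['img'],(400,300)),cv2.resize(g['img'][100:280,200:440],(400,300))]))
E
```

```text
t 3.775 p [0.4646 0.2427 0.0745] w 0.0546 g 35.341655400116 F [ 0.1 -0.4 -1.2] j [ 0.48  0.4  -0.44  0.73  0.    0.29]
shift [-0.0224 -0.2521 -0.1256] len 0.283
turn [ 0.001  0.002 -0.005]
shift [-0.0004 -0.0017 -0.1255] len 0.126
```

View pics/w2.png

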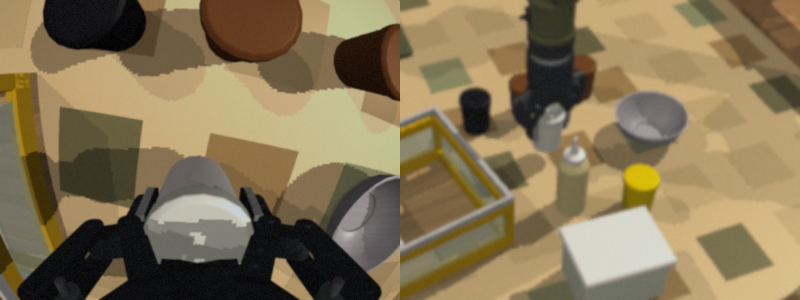

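The cup is held upright and lifted: wrist half (197,225), scene half (548,125). The fingers sit just under the lid. I'll lift and carry it over the bay.

Call:
{"method": "jog_arm", "body": {
  "series": [
    [[0,0,-0.02,0,0,0,0.053],[0,0,-0.05,0,0,0,0.053],[0,0,-0.085,0,0,0,0.053],[-0.001,-0.015,-0.115,0,0,0,0.053],[-0.003,-0.04,-0.13,0,0,0,0.053]]
  ]
}}

```text
clock: 4.5
position: [0.475, 0.2039, 0.2048]
orientation: [0.001, -0.099, 0.995, 0.0]
wrist_force: [0.2, 0.5, -1.4]
width: 0.0549
grip_force: 35.4
```

Call:
{"method": "jog_arm", "body": {
  "series": [
    [[-0.003,-0.04,0,0,0,0,0.053],[-0.007,-0.085,0,0,0,0,0.053],[-0.011,-0.13,0,0,0,0,0.053],[-0.015,-0.17,0,0,0,0,0.053],[-0.018,-0.2,0,0,0,0,0.053]]
  ]
}}

```text
clock: 5.12
position: [0.531, 0.0092, 0.2028]
orientation: [-0.0, -0.097, 0.995, -0.0]
wrist_force: [-0.8, 0.0, -1.5]
width: 0.0549
grip_force: 35.4
```

Call:
{"method": "jog_arm", "body": {
  "series": [
    [[-0.001,-0.01,0,0,0,0,0.053],[-0.001,-0.012,0,0,0,0,0.053],[-0.001,-0.012,0,0,0,0,0.053]]
  ]
}}

```text
clock: 5.5
position: [0.534, 0.0001, 0.2031]
orientation: [-0.0, -0.098, 0.995, 0.0]
wrist_force: [0.0, 0.9, -1.5]
width: 0.0548
grip_force: 35.4
```

```bash
python3 - <<'E'
from go import *
from workcell import grab_frame
import cv2
st(); x,y=case(0,.126); to([x,y,.057],101.5)
f=grab_frame('top'); g=grab_frame('scene')
cv2.imwrite('pics/w3.png',np.hstack([cv2.resize(f['img'][100:280,250:490],(400,300)),cv2.resize(g['img'][100:310,60:340],(400,300))]))
E
```

```text
t 5.5 p [5.340e-01 1.000e-04 2.031e-01] w 0.0548 g 35.40126686770236 F [ 0.   0.9 -1.5] j [-0.    0.3  -0.21  1.06  0.   -0.2 ]
shift [-0.0013 -0.0008  0.1461] len 0.146
turn [ 0.001 -0.001 -0.004]
```

View pics/w3.png

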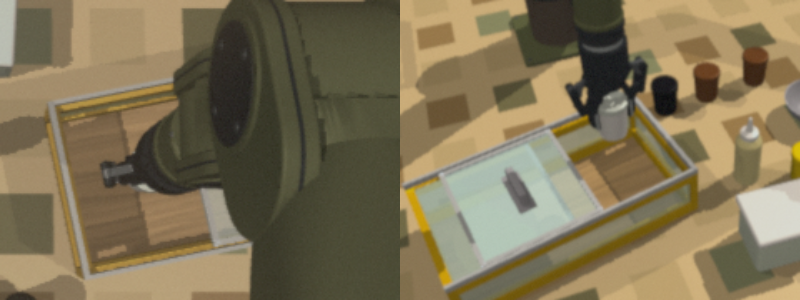

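The held cup is over the middle of the open bay, clear of the glass and walls: top half (130,180), scene half (615,120). I'll lower it.

Call:
{"method": "jog_arm", "body": {
  "series": [
    [[0,0,0.02,0,0,0,0.053],[0,0,0.045,0,0,0,0.053],[0,0,0.07,0,0,0,0.053],[0,0,0.09,0,0,0,0.053],[0,0,0.1,0,0,0,0.053]]
  ]
}}

```text
clock: 6.22
position: [0.5335, 0.0001, 0.1023]
orientation: [-0.001, -0.099, 0.995, 0.0]
wrist_force: [0.3, -0.2, -1.8]
width: 0.0548
grip_force: 35.4
```

Call:
{"method": "jog_arm", "body": {
  "series": [
    [[0,0,0.01,0,0,0,0.053],[0,0,0.02,0,0,0,0.053],[0,0,0.029,0,0,0,0.053],[0,0,0.036,0,0,0,0.053],[0,0,0.039,0,0,0,0.053]]
  ]
}}

```text
clock: 6.85
position: [0.5342, -0.0007, 0.0639]
orientation: [-0.0, -0.098, 0.995, 0.0]
wrist_force: [-0.2, -0.3, -2.0]
width: 0.0548
grip_force: 35.4
```

Call:
{"method": "jog_arm", "body": {
  "series": [
    [[0,0,0.001,0,0,0,0.053],[0,0,0.002,0,0,0,0.053],[0,0,0.003,0,0,0,0.053],[0,0,0.004,0,0,0,0.053]]
  ]
}}

```text
clock: 7.35
position: [0.5345, -0.0007, 0.0604]
orientation: [0.0, -0.098, 0.995, -0.0]
wrist_force: [-0.1, -0.6, -2.3]
width: 0.0545
grip_force: 35.4
```

Call:
{"method": "jog_arm", "body": {
  "series": [
    [[0,0,0.001,0,0,0,0.053],[0,0,0.002,0,0,0,0.053]]
  ]
}}

```text
clock: 7.6
position: [0.5344, -0.0006, 0.0583]
orientation: [0.0, -0.098, 0.995, 0.0]
wrist_force: [0.5, -0.3, -1.0]
width: 0.0546
grip_force: 35.4
```

Call:
{"method": "jog_arm", "body": {
  "series": [
    [[0,0,0.001,0,0,0,0.053],[0,0,0.001,0,0,0,0.053]]
  ]
}}

```text
clock: 7.85
position: [0.5343, -0.0006, 0.0572]
orientation: [-0.0, -0.098, 0.995, -0.0]
wrist_force: [-0.6, -0.1, -1.4]
width: 0.0549
grip_force: 35.4
```

Call:
{"method": "jog_arm", "body": {
  "series": [
    [[0,0,0.001,0,0,0,0.053],[0,0,0.001,0,0,0,0.053]]
  ]
}}

```text
clock: 8.1
position: [0.5345, -0.0007, 0.0565]
orientation: [0.0, -0.098, 0.995, -0.0]
wrist_force: [-0.1, -0.1, -0.6]
width: 0.0547
grip_force: 35.1
```

Call:
{"method": "jog_arm", "body": {
  "series": [
    [[0,0,0.0005,0,0,0,0.053],[0,0,0.0005,0,0,0,0.056],[0,0,0.0005,0,0,0,0.06],[0,0,0.0005,0,0,0,0.067],[0,0,0.0005,0,0,0,0.075]]
  ]
}}

```text
clock: 8.72
position: [0.5344, -0.0007, 0.0558]
orientation: [-0.0, -0.098, 0.995, -0.0]
wrist_force: [-0.3, -0.5, -0.6]
width: 0.0751
grip_force: 0.2
```

Call:
{"method": "jog_arm", "body": {
  "series": [
    [[0,0,0,0,0,0,0.077],[0,0,-0.005,0,0,0,0.077],[0,0,-0.02,0,0,0,0.077],[0,0,-0.045,0,0,0,0.077],[0,0,-0.075,0,0,0,0.077]]
  ]
}}

```text
clock: 9.35
position: [0.5343, -0.0006, 0.1323]
orientation: [-0.0, -0.098, 0.995, 0.0]
wrist_force: [0.4, -0.5, 1.3]
width: 0.0771
grip_force: 0.0
```

Call:
{"method": "jog_arm", "body": {
  "series": [
    [[0,0,-0.03,0,0,0,0.06],[0,0,-0.06,0,0,0,0.05],[0,0,-0.085,0,0,0,0.05],[0,0,-0.085,0,0,0,0.05]]
  ]
}}

```text
clock: 9.85
position: [0.5361, -0.0007, 0.219]
orientation: [0.003, -0.098, 0.995, -0.0]
wrist_force: [-0.1, -0.3, 0.1]
width: 0.05
grip_force: 0.0
```

```bash
python3 - <<'E'
from go import *
from workcell import grab_frame
import cv2
from h import cloud
st(); x,y=case(0,-.057); to([x,y,.21],101.5)
f=grab_frame('wrist'); g=grab_frame('scene')
P=cloud(g); m=(abs(P[...,2]-.083)<.008)&(abs(P[...,0]-.535)<.06)&(abs(P[...,1])<.06)
lid=m&(g['img'].min(2)>110)
if lid.sum()>5: print('lid',lid.sum(),P[lid].mean(0),np.percentile(P[lid][:,2],[5,50,95]))
cv2.imwrite('pics/w4.png',np.hstack([cv2.resize(f['img'],(400,300)),cv2.resize(g['img'][100:310,60:340],(400,300))]))
E
```

```text
t 9.85 p [ 0.5361 -0.0007  0.219 ] w 0.05 g 0.0 F [-0.1 -0.3  0.1] j [-0.    0.29 -0.19  1.09 -0.   -0.2 ]
shift [-1.000e-04 -1.825e-01  9.200e-03] len 0.183
turn [-0.001  0.006 -0.005]
lid 317 [ 0.54063914 -0.00960158  0.08632424] [0.0825758  0.08647219 0.08945453]
```

View pics/w4.png

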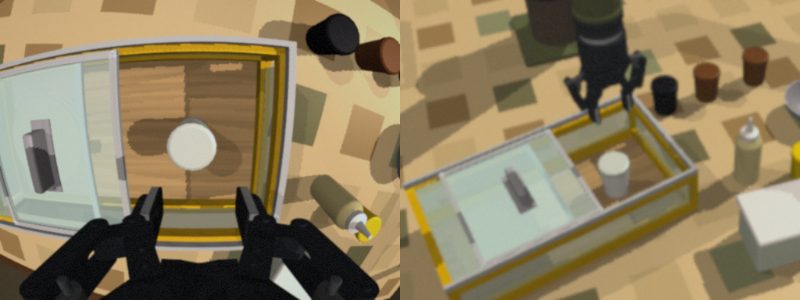

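The cup stands upright in the bay: wrist half (192,146), scene half (614,170). Its lid is at 86 mm, as it should be. Next I'll move over to the fin.

Call:
{"method": "jog_arm", "body": {
  "series": [
    [[0,-0.03,0,0,0,0,0.05],[0,-0.075,0,0,0,0,0.05],[0,-0.12,0,0,0,0,0.05],[0,-0.16,0,0,0,0,0.05],[0,-0.182,0,0,0,0,0.05]]
  ]
}}

```text
clock: 10.58
position: [0.5693, -0.1807, 0.2144]
orientation: [-0.001, -0.097, 0.995, 0.001]
wrist_force: [0.1, -0.4, -0.0]
width: 0.0499
grip_force: 0.0
```

Call:
{"method": "jog_arm", "body": {
  "series": [
    [[0,0,0,0,0,0,0.05],[0,0,0,0,0,0,0.05]]
  ]
}}

```text
clock: 10.82
position: [0.5693, -0.178, 0.2153]
orientation: [-0.001, -0.098, 0.995, 0.001]
wrist_force: [0.0, 0.5, 0.4]
width: 0.0504
grip_force: 0.0
```

```bash
python3 - <<'E'
from go import *
from workcell import grab_frame
import cv2
st(); x,y=case(0,-.057); to([.5716,-.1795,.148],101.5)
f=grab_frame('wrist'); cv2.imwrite('pics/w5.png',f['img'])
E
```

```text
t 10.825 p [ 0.5693 -0.178   0.2153] w 0.0504 g 0.0 F [0.  0.5 0.4] j [-0.3   0.4  -0.03  1.14  0.   -0.5 ]
shift [-0.002  -0.002   0.0673] len 0.067
turn [ 0.001 -0.001 -0.004]
```

View pics/w5.png

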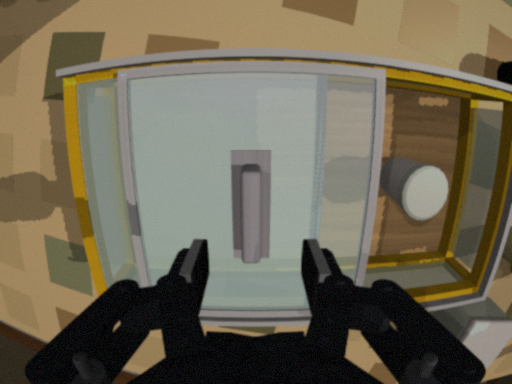

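The fin at (251,213) is between the jaws (190 to 320), aligned with the fingers. I'll descend and close lightly.

Call:
{"method": "jog_arm", "body": {
  "series": [
    [[-0.002,-0.002,0.02,0,0,-0.004,0.05],[-0.002,-0.002,0.04,0,0,-0.004,0.05],[-0.002,-0.002,0.055,0,0,-0.004,0.05],[-0.002,-0.002,0.064,0,0,-0.004,0.045],[-0.002,-0.002,0.066,0,0,-0.004,0.04]]
  ],
  "squeeze": 20
}}

```text
clock: 11.5
position: [0.572, -0.1803, 0.1494]
orientation: [-0.0, -0.1, 0.995, 0.0]
wrist_force: [-0.6, 0.6, -0.9]
width: 0.0399
grip_force: 0.0
```

Call:
{"method": "jog_arm", "body": {
  "series": [
    [[0,0,0,0,0,0,0.032],[0,0,0,0,0,0,0.024],[0,0,0,0,0,0,0.018],[0,0,0,0,0,0,0.014],[0,0,0,0,0,0,0.012]]
  ]
}}

```text
clock: 12.12
position: [0.5724, -0.1807, 0.1502]
orientation: [0.0, -0.1, 0.995, 0.0]
wrist_force: [-0.4, 0.7, 2.5]
width: 0.0135
grip_force: 20.3
```

Call:
{"method": "jog_arm", "body": {
  "series": [
    [[0,0,0,0,0,0,0.012],[0,0,0,0,0,0,0.012]]
  ]
}}

```text
clock: 12.38
position: [0.5724, -0.1807, 0.1502]
orientation: [0.0, -0.1, 0.995, 0.0]
wrist_force: [-0.6, 1.1, 5.7]
width: 0.0139
grip_force: 20.6
```

Call:
{"method": "jog_arm", "body": {
  "series": [
    [[0,0.003,-0.001,0,0,0,0.012],[0,0.01,-0.001,0,0,0,0.012],[0,0.02,-0.001,0,0,0,0.012],[0,0.03,-0.001,0,0,0,0.012],[0,0.04,-0.001,0,0,0,0.012]]
  ]
}}

```text
clock: 13.0
position: [0.5644, -0.1405, 0.1503]
orientation: [0.0, -0.1, 0.995, 0.0]
wrist_force: [5.4, -1.1, -8.7]
width: 0.0136
grip_force: 19.5
```

```bash
python3 - <<'E'
from go import *
from workcell import grab_frame
from h import cloud
import cv2
st(); x,y=case(0,.103); to([x,y,.15],101.5)
E
```

```text
t 13.0 p [ 0.5644 -0.1405  0.1503] w 0.0136 g 19.53638881444931 F [ 5.4 -1.1 -8.7] j [-0.24  0.42 -0.18  0.97  0.   -0.44]
shift [0.0005 0.1202 0.0003] len 0.12
turn [ 0.  0. -0.]
```

Call:
{"method": "jog_arm", "body": {
  "series": [
    [[-0.0005,0.01,0.0006,0,0,0,0.012],[-0.0007,0.02,0.0006,0,0,0,0.012],[-0.0008,0.03,0.0006,0,0,0,0.012],[-0.0008,0.04,0.0006,0,0,0,0.012],[-0.0008,0.05,0.0006,0,0,0,0.012]]
  ]
}}

```text
clock: 13.62
position: [0.5547, -0.0918, 0.1503]
orientation: [-0.0, -0.1, 0.995, -0.0]
wrist_force: [1.4, -1.7, -3.9]
width: 0.0134
grip_force: 20.2
```

Call:
{"method": "jog_arm", "body": {
  "series": [
    [[0,0.01,0,0,0,0,0.012],[0,0.02,0,0,0,0,0.012],[0,0.03,0,0,0,0,0.012],[0,0.037,0,0,0,0,0.012],[0,0.04,0,0,0,0,0.012]]
  ]
}}

```text
clock: 14.25
position: [0.5469, -0.0527, 0.1503]
orientation: [-0.0, -0.1, 0.995, -0.0]
wrist_force: [0.3, -2.2, -1.8]
width: 0.0137
grip_force: 20.4
```

```bash
python3 - <<'E'
from go import *
from workcell import grab_frame
from h import cloud
import cv2
st(); x,y=case(0,.103); to([x,y,.15],101.5)
g=grab_frame('scene'); cv2.imwrite('pics/s6.png',cv2.resize(g['img'][100:310,60:340],(800,600),interpolation=3))
E
```

```text
t 14.25 p [ 0.5469 -0.0527  0.1503] w 0.0137 g 20.394891500473022 F [ 0.3 -2.2 -1.8] j [-0.1   0.36 -0.27  0.94 -0.   -0.3 ]
shift [0.0009 0.0306 0.0003] len 0.031
turn [-0. -0. -0.]
```

View pics/s6.png

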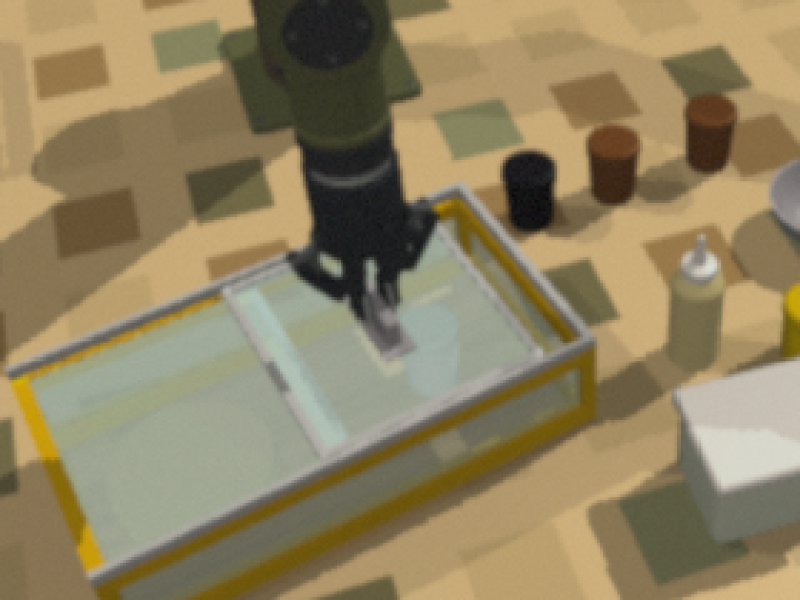

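The glass follows the grip, with about 30 mm left to the stop. The cup stands under it at (435,345). I'll go slowly to the stop.

Call:
{"method": "jog_arm", "body": {
  "series": [
    [[0,0.005,0,0,0,0,0.012],[0,0.01,0,0,0,0,0.012],[0,0.015,0,0,0,0,0.012],[0,0.019,0,0,0,0,0.012],[0,0.022,0,0,0,0,0.012]]
  ]
}}

```text
clock: 14.92
position: [0.5427, -0.0313, 0.1503]
orientation: [-0.0, -0.1, 0.995, -0.0]
wrist_force: [0.3, -1.3, -1.2]
width: 0.0135
grip_force: 20.5
```

Call:
{"method": "jog_arm", "body": {
  "series": [
    [[0,0.0015,0,0,0,0,0.012],[0,0.003,0,0,0,0,0.012],[0,0.004,0,0,0,0,0.012],[0,0.005,0,0,0,0,0.012]]
  ]
}}

```text
clock: 15.42
position: [0.5417, -0.0267, 0.1503]
orientation: [-0.0, -0.1, 0.995, -0.0]
wrist_force: [-0.1, -2.6, -0.1]
width: 0.0136
grip_force: 20.6
```

Call:
{"method": "jog_arm", "body": {
  "series": [
    [[0,0.001,0,0,0,0,0.012],[0,0.002,0,0,0,0,0.012]]
  ]
}}

```text
clock: 15.68
position: [0.5413, -0.0247, 0.1502]
orientation: [-0.0, -0.1, 0.995, -0.0]
wrist_force: [0.7, -2.5, 1.1]
width: 0.0135
grip_force: 20.6
```

Call:
{"method": "jog_arm", "body": {
  "series": [
    [[0,0.001,0,0,0,0,0.012],[0,0.002,0,0,0,0,0.012]]
  ]
}}

```text
clock: 15.92
position: [0.5409, -0.0227, 0.1502]
orientation: [-0.0, -0.1, 0.995, -0.0]
wrist_force: [-0.8, -2.8, 0.2]
width: 0.0133
grip_force: 20.7
```

Call:
{"method": "jog_arm", "body": {
  "series": [
    [[0,0.001,0,0,0,0,0.012],[0,0.002,0,0,0,0,0.012]]
  ]
}}

```text
clock: 16.18
position: [0.5405, -0.0208, 0.1502]
orientation: [-0.0, -0.1, 0.995, -0.0]
wrist_force: [-0.4, -2.3, 0.8]
width: 0.0136
grip_force: 20.7
```

Call:
{"method": "jog_arm", "body": {
  "series": [
    [[0,0.001,0,0,0,0,0.012],[0,0.002,0,0,0,0,0.012]]
  ]
}}

```text
clock: 16.42
position: [0.5402, -0.0188, 0.1502]
orientation: [0.0, -0.1, 0.995, -0.0]
wrist_force: [-0.4, -1.6, 1.3]
width: 0.0133
grip_force: 20.7
```

Call:
{"method": "jog_arm", "body": {
  "series": [
    [[0,0.001,0,0,0,0,0.012],[0,0.002,0,0,0,0,0.012]]
  ]
}}

```text
clock: 16.68
position: [0.5398, -0.0168, 0.1502]
orientation: [0.0, -0.1, 0.995, 0.0]
wrist_force: [-0.2, -2.3, 1.3]
width: 0.0136
grip_force: 20.8
```

```bash
python3 - <<'E'
from go import *
st(); p=s['position']; a=np.radians(11.5); d=p[:2]-[.5605,-.1238]; print('case y of TCP', -d[0]*np.sin(a)+d[1]*np.cos(a))
E
```

```text
t 16.675 p [ 0.5398 -0.0168  0.1502] w 0.0136 g 20.762161016464233 F [-0.2 -2.3  1.3] j [-0.03  0.35 -0.29  0.93  0.   -0.23]
case y of TCP 0.10893993394986569
```

Call:
{"method": "jog_arm", "body": {
  "series": [
    [[0,0.001,0,0,0,0,0.012],[0,0.002,0,0,0,0,0.012]]
  ]
}}

```text
clock: 16.92
position: [0.5397, -0.0166, 0.1503]
orientation: [0.0, -0.1, 0.995, -0.002]
wrist_force: [1.1, -8.6, 0.4]
width: 0.0136
grip_force: 20.7
```

Call:
{"method": "jog_arm", "body": {
  "series": [
    [[0,0.001,0,0,0,0,0.012],[0,0.0015,0,0,0,0,0.012]]
  ]
}}

```text
clock: 17.18
position: [0.5397, -0.0165, 0.1502]
orientation: [0.0, -0.099, 0.995, -0.004]
wrist_force: [0.7, -12.0, -0.9]
width: 0.0136
grip_force: 20.8
```

```bash
python3 - <<'E'
from go import *
from workcell import grab_frame
import cv2
st()
g=grab_frame('scene'); f=grab_frame('wrist'); cv2.imwrite('pics/s7.png',np.hstack([cv2.resize(f['img'][:,150:512],(380,400)),cv2.resize(g['img'][150:270,160:280],(400,400),interpolation=3)]))
E
```

```text
t 17.175 p [ 0.5397 -0.0165  0.1502] w 0.0136 g 20.774352550506592 F [  0.7 -12.   -0.9] j [-0.03  0.35 -0.29  0.93 -0.01 -0.23]
```

View pics/s7.png

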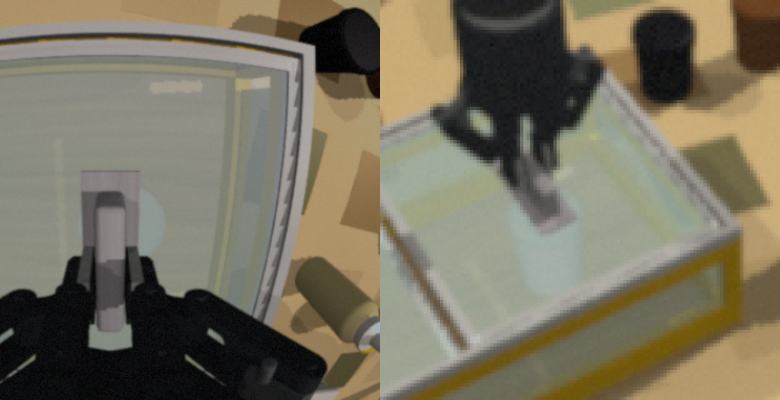

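The glass has met its stop: the force rose to 12 N with no motion, and the pane edge lies against the end bar (wrist half (285,150), scene half (720,215)). I'll ease off, release and withdraw.

Call:
{"method": "jog_arm", "body": {
  "series": [
    [[0,-0.001,0,0,0,0,0.012],[0,-0.002,0,0,0,0,0.012],[0,-0.002,0,0,0,0,0.016],[0,-0.002,0,0,0,0,0.022],[0,-0.002,0,0,0,0,0.03]]
  ]
}}

```text
clock: 17.9
position: [0.5395, -0.0147, 0.1502]
orientation: [0.0, -0.1, 0.995, 0.001]
wrist_force: [0.2, 0.7, -0.2]
width: 0.0297
grip_force: 0.0
```

Call:
{"method": "jog_arm", "body": {
  "series": [
    [[0,0,0,0,0,0,0.04],[0,0,-0.005,0,0,0,0.045],[0,0,-0.02,0,0,0,0.045],[0,0,-0.05,0,0,0,0.045],[0,0,-0.09,0,0,0,0.045]]
  ]
}}

```text
clock: 18.52
position: [0.539, -0.0154, 0.2415]
orientation: [-0.0, -0.1, 0.995, 0.0]
wrist_force: [0.1, 0.3, 1.3]
width: 0.0451
grip_force: 0.0
```

Call:
{"method": "jog_arm", "body": {
  "series": [
    [[0,0,-0.04,0,0,0,0.045],[0,0,-0.06,0,0,0,0.045],[0.04,0,-0.06,0,0,0,0.045],[0.08,0,-0.06,0,0,0,0.045],[0.1,0,-0.06,0,0,0,0.045]]
  ]
}}

```text
clock: 19.15
position: [0.4397, -0.0355, 0.3016]
orientation: [0.001, -0.1, 0.995, -0.0]
wrist_force: [-0.2, -0.9, 0.2]
width: 0.0453
grip_force: 0.0
```

```bash
python3 - <<'E'
from go import *
from workcell import grab_frame
from h import cloud
import cv2
st()
g=grab_frame('scene'); P=cloud(g)
m=(P[...,2]>.137)&(P[...,2]<.152)&(abs(P[...,0]-.54)<.06)&(abs(P[...,1]+.017)<.04)
if m.sum()>5:
  c=P[m].mean(0); a=np.radians(11.5); d=c[:2]-[.5605,-.1238]; print('fin',m.sum(),c,'case y',-d[0]*np.sin(a)+d[1]*np.cos(a))
cv2.imwrite('pics/s8.png',cv2.resize(g['img'][110:300,60:313],(800,600),interpolation=3))
E
```

```text
t 19.15 p [ 0.4397 -0.0355  0.3016] w 0.0453 g 0.0 F [-0.2 -0.9  0.2] j [-0.08  0.1  -0.22  1.26 -0.   -0.28]
fin 140 [ 0.5436973  -0.01690869  0.14552879] case y 0.10809535098089722
```

View pics/s8.png

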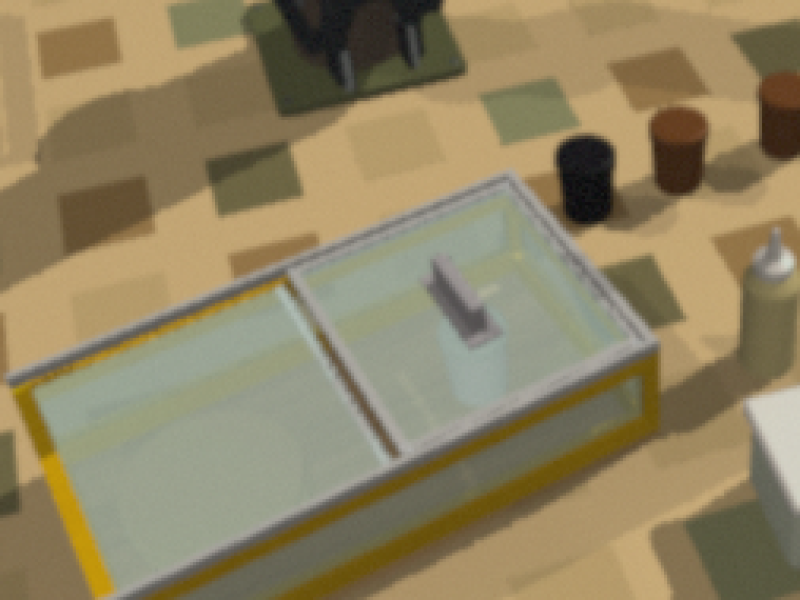

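The glass is shut against the end bar, the cup stands upright beneath it at (475,360), the arm is clear, and the other things in view are undisturbed. I'll hand in.

```bash
python3 -c "
from workcell import job_done
print(job_done())"
```

```text
the job is handed in; nothing more can be done
None
```

I set the white cup upright in the open half of the case, slid the glass shut to its stop (12 N measured there), and handed the job in at about 19 s with the arm clear. The pads read up to 35 N on the cup despite the minimum 20 N grip setting, still below the 45 N dent limit.

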